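Draw a guarded turntable bolt with the hooked rod

TASK

Take the hooked rod off its rubber mat, reach in under the spark guard with it and draw the turntable's locking bolt towards you by its pin, all the way to its stop; the stop cannot be seen, so feel for it, then keep a firm pull of about 15 N on the pin for a second (12 N is too slack, 18 N too hard; above 25 N something bends). Leave the bolt drawn, unhook, and lay the rod flat on the mat again. Touch the guard and bolt only with the rod, gently, and leave the wire spool, pliers and screwdriver where they lie.

Things in the scene. Friction and masses are not known exactly. Their poses are not given: they have to be found in the camera images.
- rod_grip (a point): Hooked rod (loose, 0.3 kg): point at mid-height of its bar handle, near the balance point. x runs along the rod to the hook, z is up. Handle: aluminium bar, x -75 to +45 mm from here, 22 mm wide (y), 30 mm high, lying flat on the mat. An 8 mm round steel shaft runs on at this height to x = 220 mm, where it bends square to +y (the prong).
- rod_hook (a point): Middle of the rod's prong: 220 mm along x and 15 mm along y from rod_grip, same axes. The prong is 8 mm thick; its axis runs at x = 220 mm from y = 0 to y = 30 mm (from rod_grip), then its tip bends back to x = 210, y = 34 mm.
- mat: Flat black rubber mat fixed on the bench, 380 x 220 mm (x, y), 3 mm thick; origin at the centre of its underside.
- guard: Fixed steel spark guard. Origin on the bench top; x points from the open front (robot's side) to the back, y left. Side walls 4 mm thick at y = +-116 mm, x -95 to 100 mm. Roof: grid of 8 mm bars, undersides 111 mm up, x -99 to 104 mm, too close for a gripper. A keeper block is at x 90 to 120 mm, y +-35 mm, 34 mm high; a turntable 50 mm high at x 110 to 340 mm.
- mouth (a point): Centre of the guard's open front, at guard x = -95 mm, 55 mm above the bench; axes as the guard's. The opening is 228 mm wide and 111 mm high. Inside, only the pin stands higher than 34 mm.
- pin (a point): Upright 14 mm round pin on the bolt, 30 to 85 mm above the bench; point on its axis, 55 mm up. Slides only along guard x at y = 0, starting at x -27 to +12 mm, drawn to -x. About 6 N of friction; stays where left. Hidden stop, set anew each time: unloaded pin at x -48 to -72 mm. The pin is sprung: it gives 0.22 mm per N, up to 6 mm, and springs back.
- spool: Bystander: wire spool lying flat, 180 mm across, 55 mm high; origin under its centre.
- pliers: Bystander: pliers lying flat, about 180 mm long along x; origin at the bench near the pivot.
- screwdriver: Bystander: screwdriver lying on the bench, along x.

How it is judged:
By the outcome, as a careful person would: the job done as asked, in the order asked, and still so for the second after the job is handed in, with the robot touching nothing.
It also fails if it takes over 72 s, if anything falls off the work surface, if the arm or the gripper's body presses on something with over 40 N, if the wrist force passes 120 N, or if a joint passes its speed limit or range.

ROBOT

A 6-joint arm with a two-finger parallel gripper is mounted at the origin on the work surface. World frame = base frame: x ahead of the robot, y to its left, z up, the work surface at z = 0. Lengths are in m, angles in rad, forces in N, time in s.
With the tool pointing down it reaches from about 0.275 to 1 m from the base axis. Payload 8.4 kg.
Tool frame: the origin (TCP) lies at the very end of the fingers, on their centre line; the grasp point (between the pads) lies 19 mm behind it; z points along the fingers, y is the direction in which the jaws open and shut (so a half turn about z gives the same grasp; the last joint's range is limited). The gripper opens to 85 mm and grips with 20 to 120 N. Pads are 22 mm wide; open, the fingers measure 114 mm over their backs; the gripper's body (76 mm by 85 mm) begins 54 mm behind the grasp point. The pads swing forward as they close: fully open they stand 13 mm farther back than shut.
Start: joints at [-0.002, 0.353, 1.633, -0, 1.155, -0.002], TCP at [0.625, -0, 0.231] pointing down, gripper open.
Joint ranges: [-2.63, 2.63], [-0.92, 2.1], [0.06, 2.66], [-1.3, 4.44], [0, 2.69], [-3.02, 3.02]. Speed limits (rad/s): [2.22, 2.22, 2.79, 3.14, 3.14, 3.14].

INTERFACE

Orientations are given as a unit quaternion [w, x, y, z].
In Python, from cell import status, optics, order gives the robot as it stands.
- The arm moves only by the tool play_rows, never from a script. Its argument "rows" is text: rows parted by semicolons, each of 7 numbers parted by spaces: the shift along the tool's x, y, z in m, then the turn, a rotation vector about the tool's x, y, z in rad, then the finger opening in m, from 0 to 0.0854. In form: x y z ax ay az hand; .... A call has 1 to 20 rows; each row shifts and turns the commanded pose from where the row before left it, along the tool's axes as they then stand; what a row does not reach is not made up. A row lasts 1/12 s, in which the tool goes at most 41.7 mm and 7.16 degrees, less where a joint would pass 70% of its speed; a pose out of reach is approached as far as the arm can. A call with a gripper value outside its range is refused whole. The fingers move at their own pace and stop on an object; "newtons" is the grip in N (left out, the last holds). Time passes only in rows, so rows that do not move let the fingers close. It gives the time, the measured TCP pose, the force and the opening at its end, in the units of the state.
- status.get_obs(): the state, without advancing time (a new reading comes with each control period).
- optics.get_image(name): name is "scene" or "side" or "wrist"; returns a dict with "img" (384x512x3 uint8, red, green, blue), "fx", "fy", "cx", "cy" (pixels), "xyz" and "rotation" of the camera in the world. Camera axes: x right, y down, z forward; pixel columns grow to the right and rows downward; lengths in m; the calibration is good to about 2 mm. A picture is of the moment at which its call begins. There is no depth.
- order.finish_job(): hands the job in, once; it reports no verdict.
The state is a dict: "time": time; "joint_pos": joint angles; "joint_velocities": joint speeds; "joint_torque": joint torques, N m; "eef_pos": TCP position; "tcp_rot": TCP orientation; "contact_force": force on the tool from outside, world axes, zero at the start; "moment": the same for the moment, N m; "width": finger opening in m.
Only numpy, scipy, OpenCV 4.12 (cv2) and the standard library are available. Lean on these libraries where they do the work, as an engineer would, in place of code of your own. Each camera call takes 0.05 s, during which the arm holds its last target.

## Working session

There is one attempt and no reset: what is moved stays moved. The work goes in short steps, Python scripts to look and compute and a tool call to move; the robot and the scene stay as the last step left them, time stands still between calls to the robot, and variables do not carry over. Pictures are saved under pics/ and viewed, and the job is handed in when it is done.

Besides the shell and the picture viewer there is one more tool, called by a JSON object that holds its "method" and its "body", one argument or row to a line. play_rows: Moves the arm, as the interface text tells. Its arguments: {"type":"object","properties":{"rows":{"type":"string"},"newtons":{"type":"number"}},"required":["rows"]}

```bash
ls; mkdir -p pics
cat > h.py <<'E'
import numpy as np, cv2
from cell import status, optics, order
def snap(n,f):
    d=optics.get_image(n); cv2.imwrite('pics/'+f,cv2.cvtColor(d['img'],cv2.COLOR_RGB2BGR)); 
    import pickle; pickle.dump(d,open('pics/'+f+'.pkl','wb')); return d
def load(f):
    import pickle; return pickle.load(open('pics/'+f+'.pkl','rb'))
def ray(d,u,v):
    R=np.array(d['rotation'],float)
    if R.shape!=(3,3):
        from scipy.spatial.transform import Rotation as Q
        R=Q.from_quat(R[[1,2,3,0]]).as_matrix()
    r=R@np.array([(u-d['cx'])/d['fx'],(v-d['cy'])/d['fy'],1]); return np.array(d['xyz']),r/np.linalg.norm(r)
def onz(d,u,v,z):
    o,r=ray(d,u,v); return o+r*(z-o[2])/r[2]
def proj(d,p):
    R=np.array(d['rotation'],float)
    if R.shape!=(3,3):
        from scipy.spatial.transform import Rotation as Q
        R=Q.from_quat(R[[1,2,3,0]]).as_matrix()
    c=R.T@(np.array(p)-np.array(d['xyz'])); return d['fx']*c[0]/c[2]+d['cx'],d['fy']*c[1]/c[2]+d['cy']
E
python3 - <<'E'
from h import *
for n in ['scene','side','wrist']:
    d=snap(n,n+'0.png'); print(n,d['xyz'],d['rotation'],d['fx'],d['cx'],d['cy'])
print(status.get_obs())
E
```

```text
pics
scene [1.29136601 0.30578569 0.87439747] [-0.20456907  0.48822943  0.77901507 -0.33603428] 383.5470212416848 254.0530998765894 197.18440081953705
side [ 0.2670504  -1.03053932  0.65650858] [-0.49465184  0.85756924 -0.11863018  0.07629836] 369.6012206708889 252.7951490108122 191.0911040507609
wrist [0.62406489 0.08121563 0.37363124] [ 1.59301783e-01  9.87229704e-01  4.02592213e-06 -6.72939661e-04] 285.28933685368395 253.35543109191764 190.8042795700799
{'time': 0.15, 'joint_pos': array([-2.39040147e-03,  3.53515298e-01,  1.63395393e+00, -1.94071654e-05,
        1.15520914e+00, -2.39870088e-03]), 'joint_velocities': array([ 9.69158481e-04, -2.59468179e-03, -3.05915349e-03, -8.55627625e-04,
       -5.95352624e-05, -8.30072148e-04]), 'joint_torque': array([-7.39769093e-04, -6.05638933e+01, -3.42338884e+01, -2.29960733e-05,
        6.16452831e-03, -4.00942213e-05]), 'eef_pos': array([6.24636540e-01, 7.84610537e-07, 2.30721765e-01]), 'tcp_rot': array([-3.78515787e-04,  7.07100969e-01,  7.07112385e-01, -3.89229239e-04]), 'contact_force': array([ 0.00199539,  0.28901862, -0.12041212]), 'moment': array([-0.01221905,  0.01323848, -0.0286699 ]), 'width': 0.08557576038909558}
```

View pics/scene0.png

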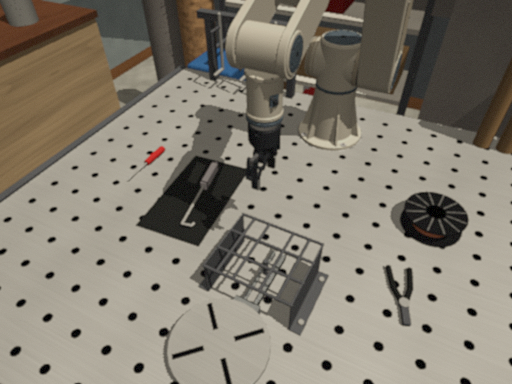

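View pics/side0.png

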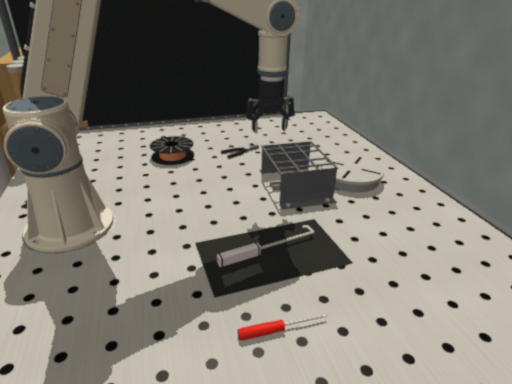

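View pics/wrist0.png

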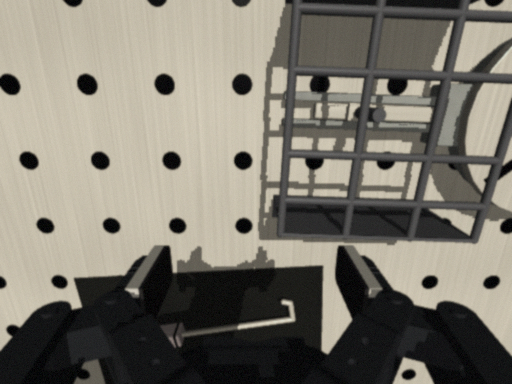

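Run:
```python
from h import *
a=cv2.imread('pics/scene0.png'); cv2.imwrite('pics/s0a.png',cv2.resize(a[150:320,125:335],None,fx=3.8,fy=3.5,interpolation=cv2.INTER_CUBIC))
a=cv2.imread('pics/side0.png'); cv2.imwrite('pics/d0a.png',cv2.resize(a[130:300,190:400],None,fx=3.8,fy=3.5,interpolation=cv2.INTER_CUBIC))
a=cv2.imread('pics/wrist0.png'); cv2.imwrite('pics/w0a.png',cv2.resize(a[0:260,260:512],None,fx=3,fy=2.3,interpolation=cv2.INTER_CUBIC))
```

```text
(no output)
```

View pics/s0a.png

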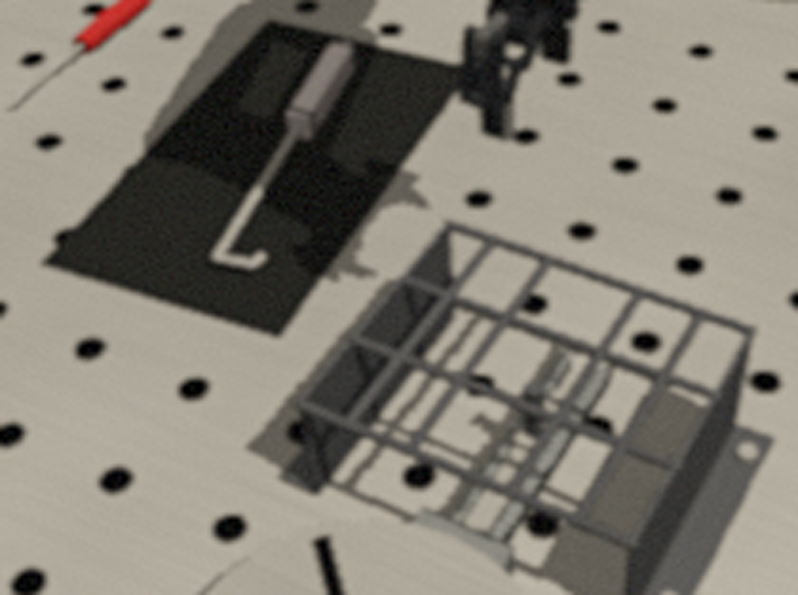

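View pics/d0a.png

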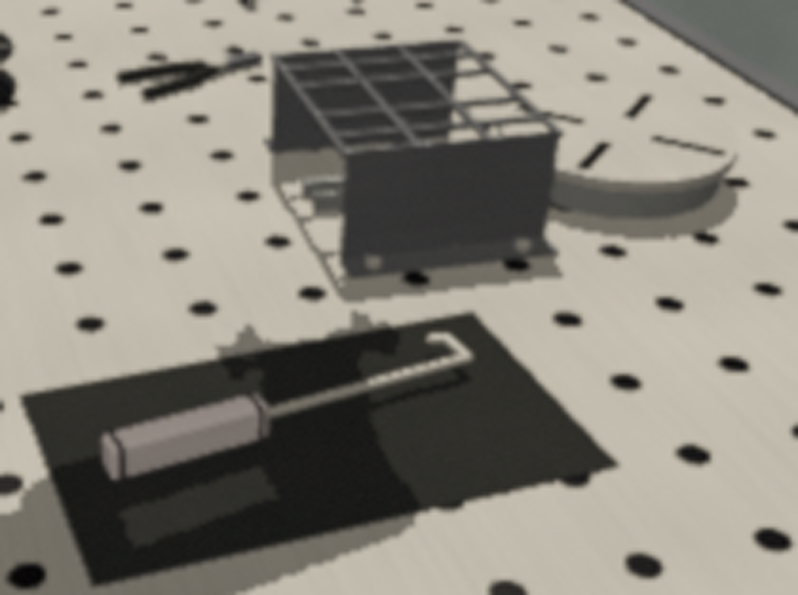

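View pics/w0a.png

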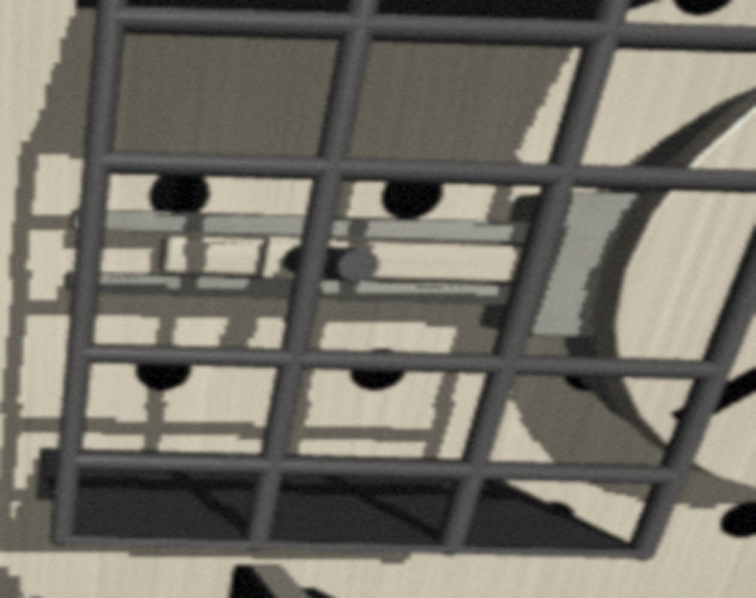

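```bash
cat > m1.py <<'E'
from h import *
np.set_printoptions(precision=4,suppress=True)
s=load('scene0.png');d=load('side0.png');w=load('wrist0.png')
cs={'FR':(243.4,215.1),'FL':(322.4,244.3),'BR':(206,265.7),'BL':(292.6,305.7)}
cd={'FL':(263.2,146.3),'FR':(281.6,172.9),'BR':(336.6,166.6),'BL':(311.8,142.3)}
cw={'FR':(281,234.8),'BR':(475,238.3)}
for n,c,D in (('s',cs,s),('d',cd,d),('w',cw,w)):
    for k in c: print(n,k,onz(D,*c[k],.115))
print('pin',onz(w,379,115.2,.085))
# mat corners
m=[(268,22),(460,68),(278,333),(45,263)]
print('mat s',[onz(s,125+u/3.8,150+v/3.5,.003)[:2] for u,v in m])
m=[(22,397),(472,314),(617,464),(93,584)]
print('mat d',[onz(d,190+u/3.8,130+v/3.5,.003)[:2] for u,v in m])
# rod: side view shaft points z=.018
for D,n,pp,sx,ox,oy in ((d,'d',[(270,411),(468,354),(437,340)],0,190,130),(s,'s',[(293,138),(218,256),(262,262)],0,125,150)):
    print(n,[onz(D,ox+u/3.8,oy+v/3.5,.018)[:2] for u,v in pp])
print('w',[onz(w,u,v,.018)[:2] for u,v in [(185,332),(293,320),(288,302)]])
E
python3 m1.py
```

```text
s FR [ 0.6562 -0.0454  0.115 ]
s FL [0.6607 0.1821 0.115 ]
s BR [ 0.8456 -0.0497  0.115 ]
s BL [0.8552 0.1792 0.115 ]
d FL [0.6671 0.1814 0.115 ]
d FR [ 0.6588 -0.0406  0.115 ]
d BR [ 0.8529 -0.0439  0.115 ]
d BL [0.8595 0.1722 0.115 ]
w FR [ 0.6515 -0.0511  0.115 ]
w BR [ 0.8475 -0.0549  0.115 ]
pin [0.7467 0.0636 0.085 ]
mat s [array([ 0.3711, -0.3957]), array([ 0.3587, -0.1915]), array([ 0.727 , -0.1609]), array([ 0.7416, -0.3729])]
mat d [array([ 0.353 , -0.1872]), array([ 0.7282, -0.1653]), array([ 0.7424, -0.3781]), array([ 0.3649, -0.4008])]
d [array([ 0.5203, -0.2708]), array([ 0.6899, -0.2388]), array([ 0.6747, -0.2139])]
s [array([ 0.5297, -0.2674]), array([ 0.6847, -0.2416]), array([ 0.6755, -0.2062])]
w [array([ 0.5161, -0.2704]), array([ 0.6848, -0.2468]), array([ 0.6758, -0.2132])]
```

{"method": "play_rows", "body": {
  "rows": "-0.028 -0.0155 0 0 0 0 0.085; -0.028 -0.0155 0 0 0 0 0.085; -0.028 -0.0155 0 0 0 0 0.085; -0.028 -0.0155 0 0 0 0 0.085; -0.028 -0.0155 0 0 0 0 0.085; -0.028 -0.0155 0 0 0 0 0.085; -0.028 -0.0155 0 0 0 0 0.085; -0.028 -0.0155 0 0 0 0 0.085; -0.028 -0.0155 0 0 0 0 0.085; -0.028 -0.0155 0 0 0 0 0.085"
}}

```text
time: 0.98
eef_pos: [0.4689, -0.2811, 0.2312]
tcp_rot: [-0.0, 0.707, 0.707, -0.0]
contact_force: [0.6, -0.7, 0.0]
width: 0.0853
```

{"method": "play_rows", "body": {
  "rows": "0 0 0 0 0 0.118 0.085; 0 0 0 0 0 0.118 0.085; 0 0 0 0 0 0.118 0.085; 0 0 0 0 0 0.118 0.085; 0 0 0 0 0 0.118 0.085; 0 0 0 0 0 0.118 0.085; 0 0 0 0 0 0.118 0.085; 0 0 0 0 0 0.118 0.085; 0 0 0 0 0 0.118 0.085; 0 0 0 0 0 0.118 0.085; 0 0 0 0 0 0.118 0.085; 0 0 0 0 0 0.118 0.085; 0 0 0 0 0 0 0.085; 0 0 0 0 0 0 0.085"
}}

```text
time: 2.15
eef_pos: [0.4699, -0.2799, 0.2311]
tcp_rot: [-0.0, 0.997, 0.079, -0.0]
contact_force: [-0.2, 0.2, -1.0]
width: 0.0852
```

Run:
```python
from h import *
d=snap('wrist','wrist1.png')
a=cv2.imread('pics/wrist1.png'); cv2.imwrite('pics/w1a.png',cv2.resize(a,(800,600),interpolation=cv2.INTER_CUBIC))
o=status.get_obs();print(o['eef_pos'],o['tcp_rot'],o['contact_force'],o['joint_pos'],d['xyz'])
```

```text
[ 0.46992107 -0.27995666  0.2311525 ] [-7.10819153e-05  9.96842144e-01  7.94085872e-02 -1.10255225e-04] [ 0.71800127  0.19876232 -0.04532177] [-5.40025071e-01  2.32430338e-01  1.80102660e+00 -1.37362691e-05
  1.10839779e+00  8.71792824e-01] [ 0.5489758  -0.26674346  0.37409721]
```

View pics/w1a.png

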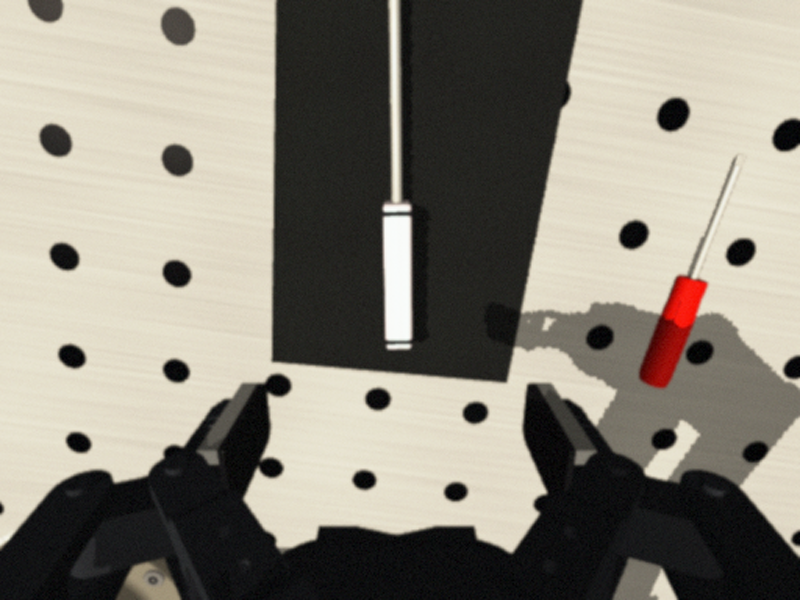

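Run:
```python
from h import *
np.set_printoptions(precision=4,suppress=True)
w=load('wrist1.png')
k=.64
for n,z,P in (('top',.033,[(383,212),(411,212),(387,341),(412,341)]),('mid',.018,[(395,2),(397.5,200)])):
    print(n,*[onz(w,u*k,v*k,z)[:2] for u,v in P])
f=(onz(w,397*k,205*k,.033)+0)[:2]; b=onz(w,399.5*k,344*k,.033)[:2]
print(f,b,np.linalg.norm(f-b)); e=(f-b)/np.linalg.norm(f-b); print(np.arctan2(e[1],e[0]), f-.045*e, b+.075*e)
p=onz(w,395*k,2*k,.018)-onz(w,397.5*k,200*k,.018); print('shaft yaw',np.arctan2(p[1],p[0]))
print('mat',[onz(w,u*k,v*k,.003)[:2] for u,v in [(273,361),(507,381),(276,2),(582,2)]])
```

```text
top [ 0.5037 -0.2641] [ 0.507  -0.2851] [ 0.399  -0.2832] [ 0.4023 -0.3038]
mid [ 0.6448 -0.2508] [ 0.5127 -0.2738]
[ 0.5105 -0.2738] [ 0.398  -0.2939] 0.1143240947890995
0.17733604932889985 [ 0.4662 -0.2817] [ 0.4718 -0.2807]
shaft yaw 0.17229551010451724
mat [array([ 0.3495, -0.1841]), array([ 0.3633, -0.4016]), array([ 0.6353, -0.1657]), array([ 0.67  , -0.3829])]
```

{"method": "play_rows", "body": {
  "rows": "-0.001 -0.001 0.03 0 0 -0.014 0.06; 0 0 0.03 0 0 0 0.06; 0 0 0.03 0 0 0 0.06; 0 0 0.03 0 0 0 0.06; 0 0 0.03 0 0 0 0.06; 0 0 0.03 0 0 0 0.06; 0 0 0.02 0 0 0 0.06; 0 0 0.012 0 0 0 0.06; 0 0 0.006 0 0 0 0.06; 0 0 0.004 0 0 0 0.06; 0 0 0.002 0 0 0 0.06; 0 0 0 0 0 0 0.06"
}}

```text
time: 3.2
eef_pos: [0.4694, -0.2795, 0.008]
tcp_rot: [0.0, 0.996, 0.085, 0.001]
contact_force: [-0.3, 0.2, 0.8]
width: 0.06
```

Run:
```python
from h import *
d=snap('wrist','wrist2.png')
d=snap('side','side2.png'); a=cv2.imread('pics/side2.png'); cv2.imwrite('pics/d2a.png',cv2.resize(a[130:300,170:380],None,fx=3.8,fy=3.5,interpolation=cv2.INTER_CUBIC))
o=status.get_obs();print(o['eef_pos'],o['tcp_rot'],o['contact_force'])
```

```text
[ 0.46953925 -0.27956804  0.00828797] [4.98497773e-04 9.96427360e-01 8.44499040e-02 6.94401008e-04] [0.51530827 0.56759892 0.58510203]
```

View pics/d2a.png

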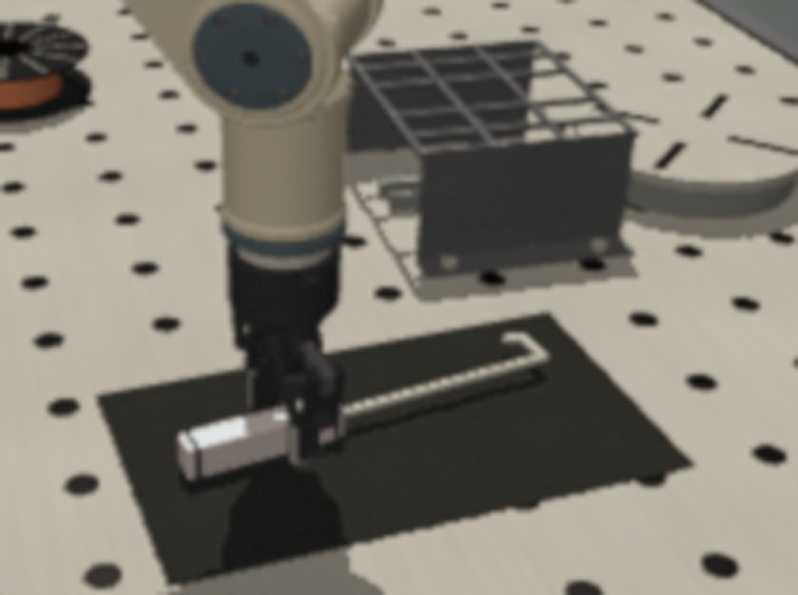

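View pics/wrist2.png

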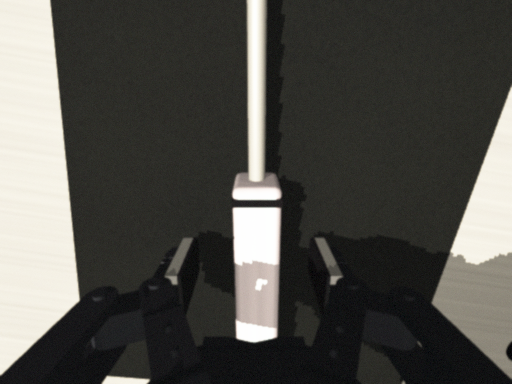

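{"method": "play_rows", "body": {
  "rows": "0 0 0 0 0 0 0.015; 0 0 0 0 0 0 0.015; 0 0 0 0 0 0 0.015; 0 0 0 0 0 0 0.015; 0 0 0 0 0 0 0.015; 0 0 0 0 0 0 0.015; 0 0 0 0 0 0 0.015; 0 0 0 0 0 0 0.015",
  "newtons": 100
}}

```text
time: 3.97
eef_pos: [0.4693, -0.2795, 0.0081]
tcp_rot: [0.0, 0.996, 0.084, 0.0]
contact_force: [-1.8, -0.1, 8.3]
width: 0.0205
```

{"method": "play_rows", "body": {
  "rows": "0 0 -0.005 0 0 0 0.01; 0 0 -0.01 0 0 0 0.01; 0 0 -0.02 0 0 0 0.01; 0 0 -0.025 0 0 0 0.01; 0 0 -0.02 0 0 0 0.01; 0 0 -0.01 0 0 0 0.01; 0 0 0 0 0 0 0.01; 0 0 0 0 0 0 0.01"
}}

```text
time: 4.63
eef_pos: [0.4689, -0.2791, 0.0975]
tcp_rot: [0.0, 0.996, 0.084, 0.0]
contact_force: [-0.2, -0.2, -3.4]
width: 0.0203
```

Run:
```python
from h import *
for n in('wrist','side','scene'): d=snap(n,n+'3.png')
a=cv2.imread('pics/side3.png'); cv2.imwrite('pics/d3a.png',cv2.resize(a[130:300,170:380],None,fx=3.8,fy=3.5,interpolation=cv2.INTER_CUBIC))
a=cv2.imread('pics/scene3.png'); cv2.imwrite('pics/s3a.png',cv2.resize(a[130:300,135:345],None,fx=3.8,fy=3.5,interpolation=cv2.INTER_CUBIC))
o=status.get_obs();print(o)
```

```text
{'time': 4.7833, 'joint_pos': array([-5.39803146e-01,  4.01296881e-01,  1.91495813e+00, -4.33353161e-07,
        8.27666140e-01,  8.62201075e-01]), 'joint_velocities': array([ 0.0007736 ,  0.00442162, -0.00188403,  0.00136719,  0.00054643,
        0.00125351]), 'joint_torque': array([ 2.85121852e-03, -5.82607806e+01, -2.73059607e+01, -2.99724699e-03,
       -6.01752108e-03, -7.18698607e-05]), 'eef_pos': array([ 0.46795828, -0.27863434,  0.09599579]), 'tcp_rot': array([-6.80312145e-04,  9.96440079e-01,  8.42959895e-02, -9.44799771e-04]), 'contact_force': array([-0.46853672, -0.08713337, -3.32354324]), 'moment': array([ 0.01089719, -0.00034261, -0.01613577]), 'width': 0.020178653774404795}
```

View pics/d3a.png

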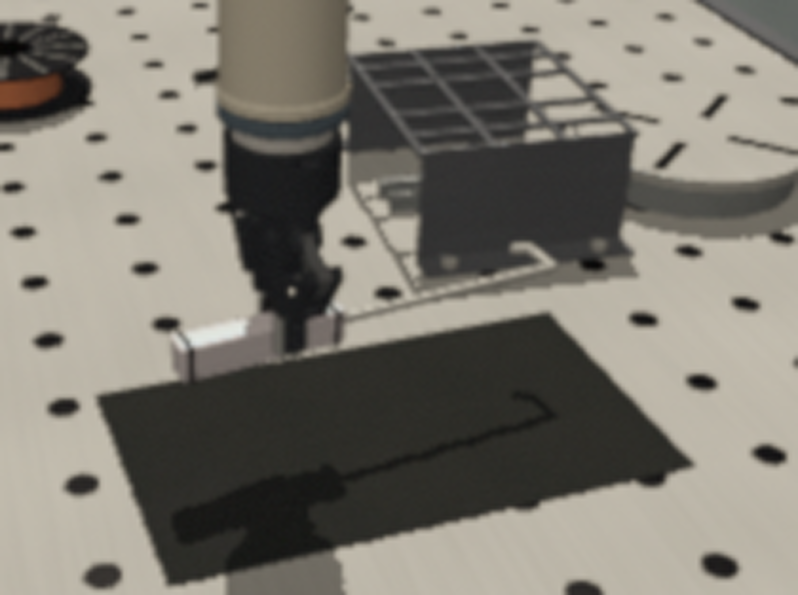

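View pics/s3a.png

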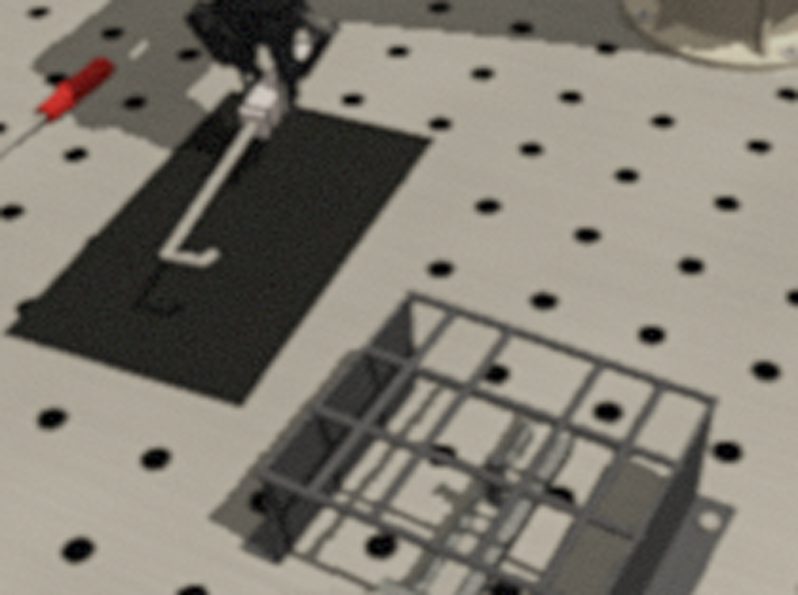

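View pics/wrist3.png

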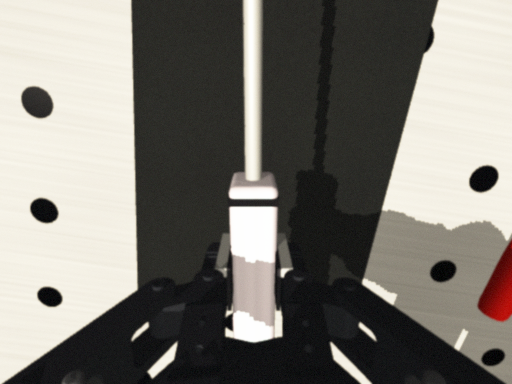

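```bash
cat >> h.py <<'E'
def tri(*L):
    A=np.zeros((3,3));b=np.zeros(3)
    for d,u,v in L:
        o,r=ray(d,u,v);P=np.eye(3)-np.outer(r,r);A+=P;b+=P@o
    x=np.linalg.solve(A,b); return x,[np.hypot(*(np.array(proj(d,x))-(u,v))) for d,u,v in L]
E
python3 - <<'E'
from h import *
np.set_printoptions(precision=4,suppress=True)
s=load('scene3.png');d=load('side3.png')
P=lambda a,b:tri((d,170+a[0]/3.8,130+a[1]/3.5),(s,135+b[0]/3.8,130+b[1]/3.5))
for n,a,b in (('bend',(550,264),(168,255)),('tip',(515,247),(213,256)),('shaft0',(343,317),(250,130))):
    print(n,P(a,b))
s=load('scene0.png');d=load('side0.png')
cs={'FR':(243.4,215.1),'FL':(322.4,244.3),'BR':(206,265.7),'BL':(292.6,305.7)}
cd={'FL':(263.2,146.3),'FR':(281.6,172.9),'BR':(336.6,166.6),'BL':(311.8,142.3)}
for k in cs: print(k,tri((s,*cs[k]),(d,*cd[k])))
E
```

```text
bend (array([ 0.6859, -0.2374,  0.1067]), [np.float64(0.11484357597190885), np.float64(0.11273229825129702)])
tip (array([ 0.6717, -0.2062,  0.1064]), [np.float64(0.008729675991150201), np.float64(0.008759019468347177)])
shaft0 (array([ 0.5179, -0.268 ,  0.1048]), [np.float64(0.45800870719719616), np.float64(0.3791566290540363)])
FR (array([ 0.6575, -0.0445,  0.1169]), [np.float64(0.10044576393517442), np.float64(0.08545356161075231)])
FL (array([0.665 , 0.1814, 0.1168]), [np.float64(0.9731152734587624), np.float64(0.660874241755715)])
BR (array([ 0.8486, -0.0488,  0.1183]), [np.float64(0.506005261144702), np.float64(0.36623502477595976)])
BL (array([0.8584, 0.1775, 0.1147]), [np.float64(1.606890548616479), np.float64(0.9224013082400014)])
```

{"method": "play_rows", "body": {
  "rows": "-0.015 0 0 0 0 0 0.01; -0.025 0 0 0 0 0 0.01; -0.02 0 0 0 0 0 0.01; -0.01 0 0 0 0 0.05 0.01; 0 0 0 0 0 0.09 0.01; 0 0 0 0 0 0.054 0.01; -0.007 -0.015 0 0 0 0 0.01; 0 -0.03 0 0 0 0 0.01; 0 -0.035 0 0 0 0 0.01; 0 -0.035 0 0 0 0 0.01; 0 -0.035 0 0 0 0 0.01; 0 -0.035 0 0 0 0 0.01; 0 -0.035 0 0 0 0 0.01; 0 -0.035 0 0 0 0 0.01; 0 -0.03 0 0 0 0 0.01; 0 -0.018 0 0 0 0 0.01; 0 0 0.02 0 0 0 0.01; 0 0 0.02 0 0 0 0.01; 0 0 0.01 0 0 0 0.01; 0 0 0 0 0 0 0.01"
}}

```text
time: 6.45
eef_pos: [0.3978, 0.012, 0.0451]
tcp_rot: [0.0, 1.0, -0.012, -0.003]
contact_force: [-1.5, 1.0, -3.1]
width: 0.02
```

Run:
```python
from h import *
for n in('wrist','side','scene'): d=snap(n,n+'4.png')
a=cv2.imread('pics/side4.png'); cv2.imwrite('pics/d4a.png',cv2.resize(a[110:280,150:360],None,fx=3.8,fy=3.5,interpolation=cv2.INTER_CUBIC))
a=cv2.imread('pics/scene4.png'); cv2.imwrite('pics/s4a.png',cv2.resize(a[150:320,170:380],None,fx=3.8,fy=3.5,interpolation=cv2.INTER_CUBIC))
a=cv2.imread('pics/wrist4.png'); cv2.imwrite('pics/w4a.png',cv2.resize(a,(800,600),interpolation=cv2.INTER_CUBIC))
o=status.get_obs();print(o['eef_pos'],o['tcp_rot'],o['contact_force'],o['moment'])
```

```text
[0.40014335 0.01187879 0.04737931] [ 2.92070297e-05  9.99918912e-01 -1.27302041e-02 -3.33793077e-04] [ 0.91996942  0.30346259 -2.36927213] [-0.0001592  -0.05247661 -0.02518697]
```

View pics/d4a.png

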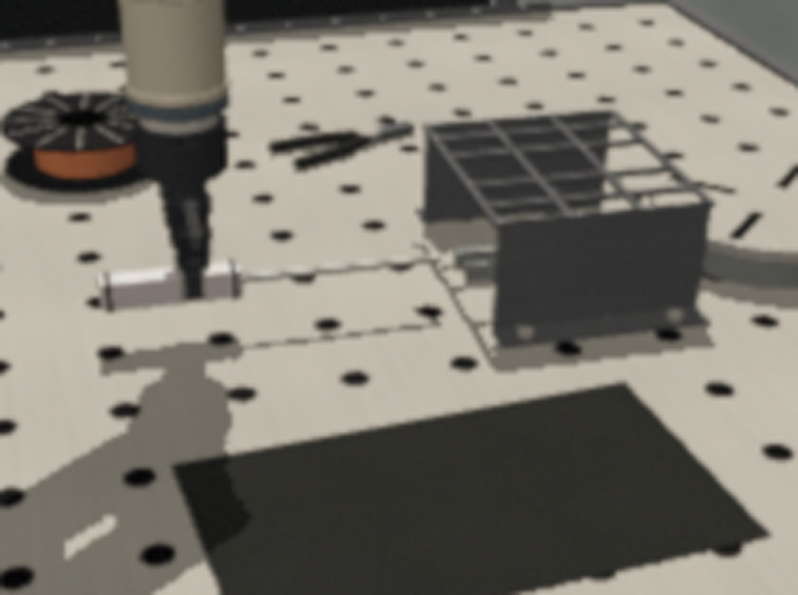

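View pics/s4a.png

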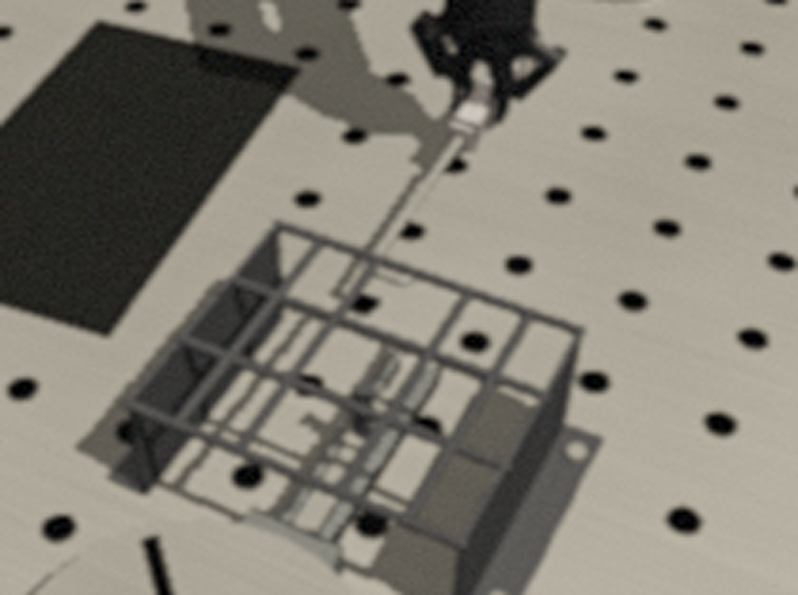

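View pics/w4a.png

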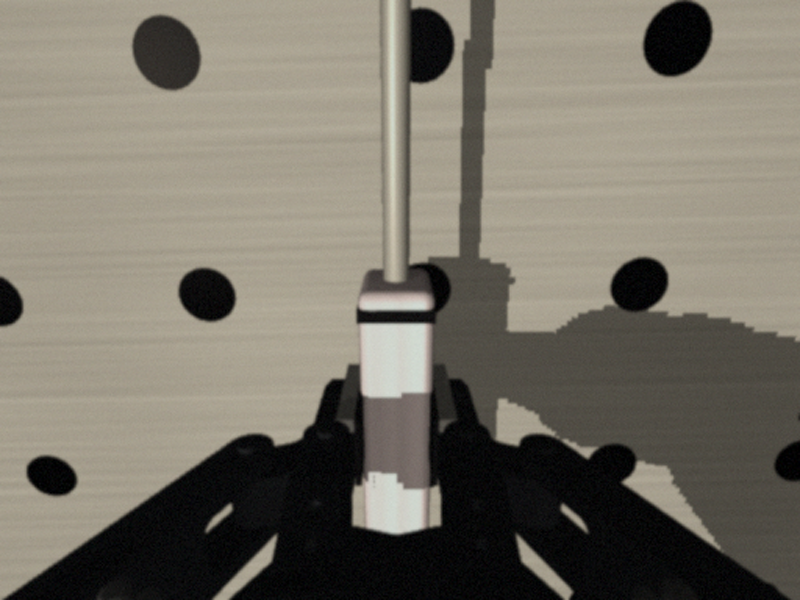

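Run:
```python
from h import *
s=load('scene4.png')
for z in(.03,.055,.085): 
    u,v=proj(s,(.747,.0636,z)); print(u,v,((u-235)*9,(v-220)*9))
a=cv2.imread('pics/scene4.png'); cv2.imwrite('pics/s4b.png',cv2.resize(a[220:285,235:320],None,fx=9,fy=9,interpolation=cv2.INTER_CUBIC))
```

```text
265.2919886540556 272.67015493460815 (np.float64(272.62789788650053), np.float64(474.03139441147334))
265.3962523711817 267.01674721613955 (np.float64(273.56627134063507), np.float64(423.15072494525594))
265.5262390692646 259.96858297937047 (np.float64(274.7361516233813), np.float64(359.7172468143342))
```

View pics/s4b.png

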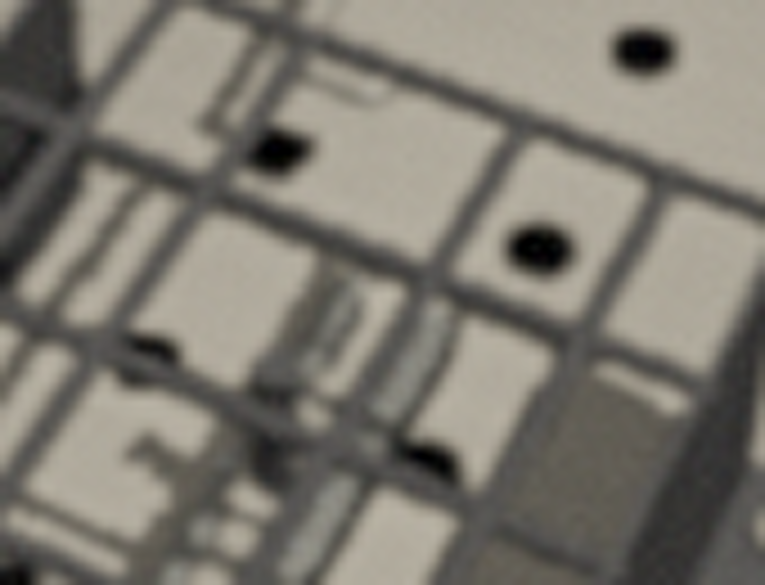

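Run:
```python
from h import *
s=load('scene4.png')
for p in [(.62,.0063,.058),(.45,.0107,.058),(.6208,.036,.058),(.611,.0405,.058)]:
    u,v=proj(s,p); print(u,v,((u-225)*9,(v-180)*9))
a=cv2.imread('pics/scene4.png'); cv2.imwrite('pics/s4c.png',cv2.resize(a[180:245,225:310],None,fx=9,fy=9,interpolation=cv2.INTER_CUBIC))
```

```text
265.891996888118 226.27242966470894 (np.float64(368.027971993062), np.float64(416.45186698238047))
289.8989439601082 190.3023350464908 (np.float64(584.090495640974), np.float64(92.7210154184173))
275.30969537475346 229.8436605014711 (np.float64(452.78725837278114), np.float64(448.59294451323996))
278.15330478090453 228.01879983255677 (np.float64(478.3797430281408), np.float64(432.16919849301087))
```

View pics/s4c.png

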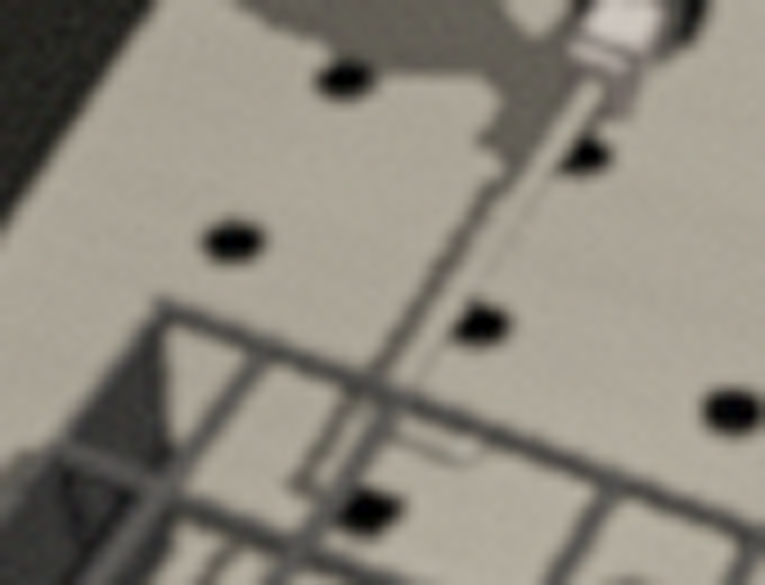

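{"method": "play_rows", "body": {
  "rows": "0.01 0 0 0 0 0 0.01; 0.02 0 0 0 0 0 0.01; 0.02 0 0 0 0 0 0.01; 0.02 0 0 0 0 0 0.01; 0.02 0 0 0 0 0 0.01; 0.02 0 0 0 0 0 0.01; 0.02 0 0 0 0 0 0.01; 0.015 0 0 0 0 0 0.01; 0.01 0 0 0 0 0 0.01; 0.003 0 0 0 0 0 0.01; 0 0 0 0 0 0 0.01; 0 0 0 0 0 0 0.01"
}}

```text
time: 7.6
eef_pos: [0.5575, 0.0081, 0.0472]
tcp_rot: [0.0, 1.0, -0.013, -0.001]
contact_force: [-0.0, 0.5, -3.6]
width: 0.0204
```

```bash
cat > look.py <<'E'
from h import *
import sys
k=sys.argv[1]; x0,y0=int(sys.argv[2]),int(sys.argv[3])
s=snap('scene','scene%s.png'%k)
a=cv2.imread('pics/scene%s.png'%k); cv2.imwrite('pics/s%sb.png'%k,cv2.resize(a[y0:y0+65,x0:x0+85],None,fx=9,fy=9,interpolation=cv2.INTER_CUBIC))
o=status.get_obs();print(o['eef_pos'],o['tcp_rot'],o['contact_force'],o['moment'],o['time'])
q=o['tcp_rot'];y=2*np.arctan2(q[2],q[1]);c,n=np.cos(y),np.sin(y)
for m,p in (('bend',(.22,0)),('prong end',(.22,.03)),('tip',(.21,.034))):
    P=(o['eef_pos'][0]+c*p[0]-n*p[1],o['eef_pos'][1]+n*p[0]+c*p[1],o['eef_pos'][2]+.0105)
    u,v=proj(s,P);print(m,np.round(P,4),round((u-x0)*9),round((v-y0)*9))
for z in (.085,.0575):
    u,v=proj(s,(.7465,.063,z));print('pin',round((u-x0)*9),round((v-y0)*9))
E
python3 look.py 5 220 220
```

```text
[0.55724554 0.00811722 0.04715107] [ 1.78085411e-05  9.99919742e-01 -1.26503358e-02 -6.91689431e-04] [-0.71841606  0.00548122 -3.49799831] [-0.02374778  0.05498271 -0.00892296] 7.65
bend [0.7772 0.0026 0.0577] 172 420
prong end [0.7779 0.0325 0.0577] 264 459
tip [0.768  0.0368 0.0577] 293 439
pin 409 358
pin 408 416
```

View pics/s5b.png

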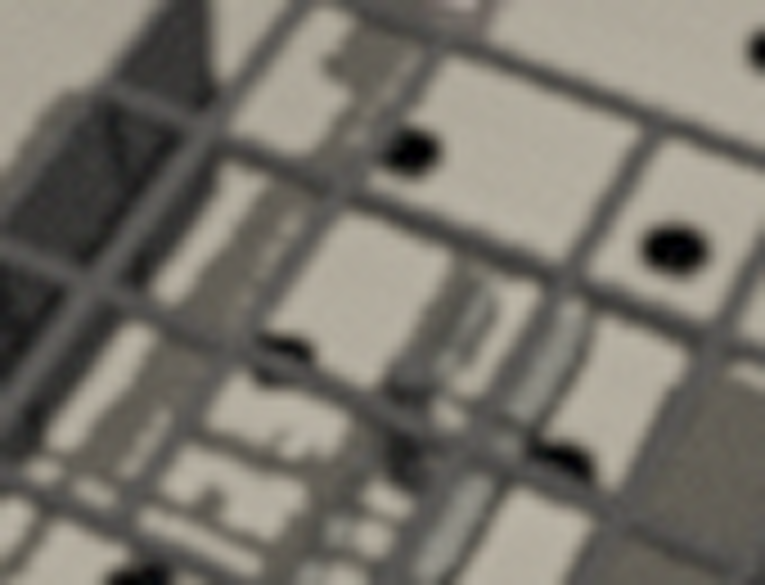

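{"method": "play_rows", "body": {
  "rows": "0.004 0 0 0 0 0 0.01; 0 -0.005 0 0 0 0 0.01; 0 -0.006 0 0 0 0 0.01; 0 -0.006 0 0 0 0 0.01; 0 -0.005 0 0 0 0 0.01; 0 0 0 0 0 0 0.01"
}}

```text
time: 8.15
eef_pos: [0.5629, 0.0313, 0.0473]
tcp_rot: [-0.0, 1.0, -0.012, -0.0]
contact_force: [0.2, 0.1, -2.8]
width: 0.0204
```

{"method": "play_rows", "body": {
  "rows": "0 -0.005 0 0 0 0 0.01; 0 -0.005 0 0 0 0 0.01; 0 -0.005 0 0 0 0 0.01; 0 -0.004 0 0 0 0 0.01; 0 -0.002 0 0 0 0 0.01; 0 0 0 0 0 0 0.01; 0 0 0 0 0 0 0.01"
}}

```text
time: 8.73
eef_pos: [0.5635, 0.0512, 0.0473]
tcp_rot: [0.0, 1.0, -0.012, -0.0]
contact_force: [0.7, 0.6, -4.3]
width: 0.0204
```

```bash
python3 look.py 6 220 220
python3 - <<'E'
from h import *
snap('side','side6.png');a=cv2.imread('pics/side6.png'); cv2.imwrite('pics/d6.png',cv2.resize(a[125:235,220:360],None,fx=5.5,fy=5.4,interpolation=cv2.INTER_CUBIC))
E
```

```text
[0.56346454 0.05099355 0.04723835] [ 3.99863040e-05  9.99921136e-01 -1.25584806e-02 -7.17210393e-05] [ 0.32071985  0.3136622  -2.70352646] [-0.00551899  0.03303501 -0.00966522] 8.7833
bend [0.7834 0.0455 0.0577] 296 490
prong end [0.7841 0.0755 0.0577] 391 531
tip [0.7743 0.0797 0.0577] 420 509
pin 409 358
pin 408 416
```

View pics/s6b.png

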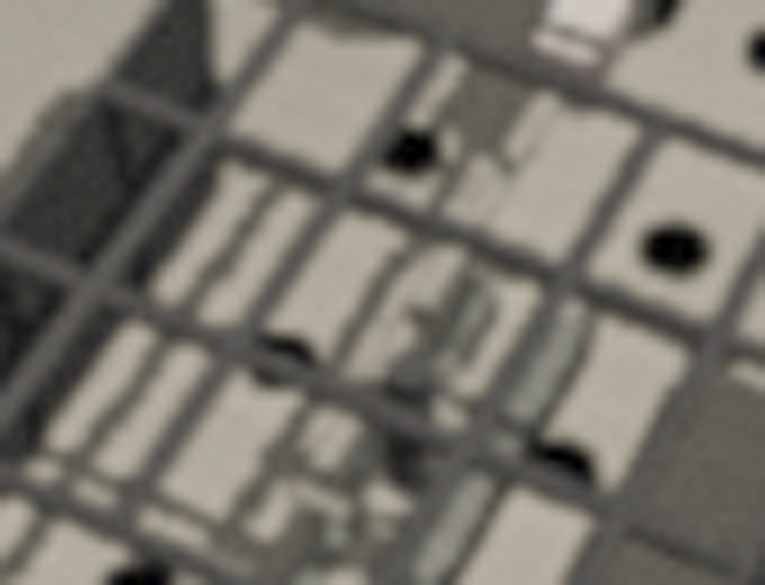

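View pics/d6.png

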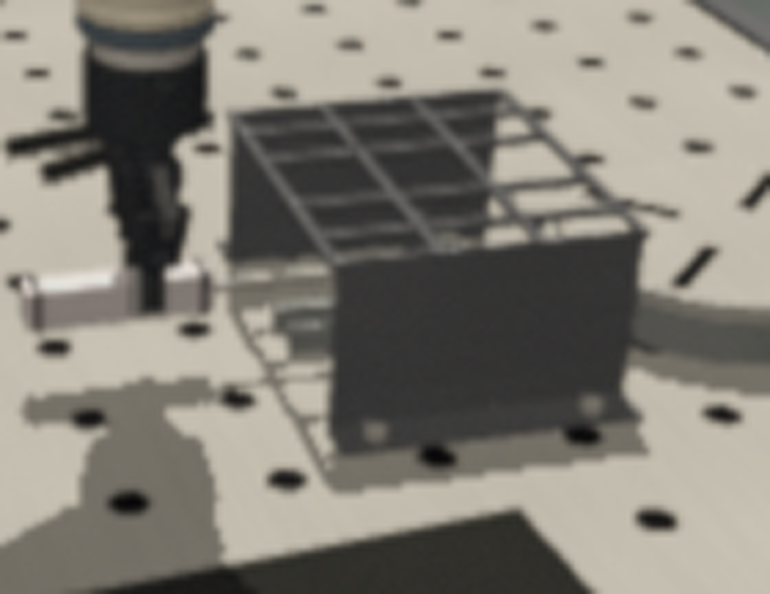

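{"method": "play_rows", "body": {
  "rows": "-0.006 0 0 0 0 0 0.01; -0.006 0 0 0 0 0 0.01; -0.004 0 0 0 0 0 0.01; -0.002 0 0 0 0 0 0.01; 0 0 0 0 0 0 0.01"
}}

```text
time: 9.25
eef_pos: [0.5447, 0.0514, 0.0473]
tcp_rot: [0.0, 1.0, -0.013, -0.0]
contact_force: [-0.5, 0.1, -3.0]
width: 0.0198
```

{"method": "play_rows", "body": {
  "rows": "-0.002 0 0 0 0 0 0.01; -0.002 0 0 0 0 0 0.01; 0 0 0 0 0 0 0.01"
}}

```text
time: 9.5
eef_pos: [0.5412, 0.0516, 0.0473]
tcp_rot: [0.0, 1.0, -0.013, -0.0]
contact_force: [-0.7, 0.9, -4.1]
width: 0.0201
```

{"method": "play_rows", "body": {
  "rows": "-0.002 0 0 0 0 0 0.01; -0.002 0 0 0 0 0 0.01; 0 0 0 0 0 0 0.01"
}}

```text
time: 9.75
eef_pos: [0.5384, 0.0518, 0.0476]
tcp_rot: [-0.0, 1.0, -0.013, 0.001]
contact_force: [3.8, -1.0, -4.2]
width: 0.02
```

{"method": "play_rows", "body": {
  "rows": "-0.002 0 0 0 0 0 0.01; -0.002 0 0 0 0 0 0.01; 0 0 0 0 0 0 0.01"
}}

```text
time: 10.0
eef_pos: [0.5348, 0.0519, 0.0477]
tcp_rot: [-0.0, 1.0, -0.013, 0.001]
contact_force: [5.9, 0.6, -4.8]
width: 0.0205
```

{"method": "play_rows", "body": {
  "rows": "-0.003 0 0 0 0 0 0.01; -0.004 0 0 0 0 0 0.01; -0.004 0 0 0 0 0 0.01; -0.004 0 0 0 0 0 0.01; -0.004 0 0 0 0 0 0.01; -0.003 0 0 0 0 0 0.01; -0.002 0 0 0 0 0 0.01; 0 0 0 0 0 0 0.01"
}}

```text
time: 10.67
eef_pos: [0.5107, 0.0526, 0.0477]
tcp_rot: [-0.0, 1.0, -0.013, 0.001]
contact_force: [4.8, 0.6, -4.4]
width: 0.0203
```

```bash
python3 look.py 7 220 210
```

```text
[0.51087847 0.05258858 0.0477524 ] [-1.56406186e-04  9.99920683e-01 -1.25158815e-02  1.39866250e-03] [ 4.74268774  0.79651724 -4.54299449] [ 0.07538538 -0.57881726  0.09940239] 10.7167
bend [0.7308 0.0471 0.0583] 381 445
prong end [0.7316 0.0771 0.0583] 473 484
tip [0.7217 0.0813 0.0583] 501 464
pin 409 448
pin 408 506
```

View pics/s7b.png

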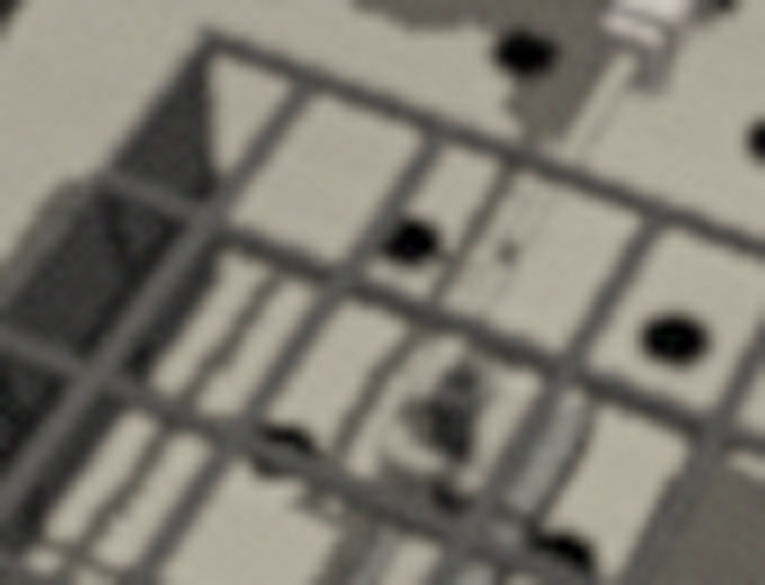

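{"method": "play_rows", "body": {
  "rows": "-0.002 0 0 0 0 0 0.01; -0.002 0 0 0 0 0 0.01; -0.002 0 0 0 0 0 0.01; -0.002 0 0 0 0 0 0.01; 0 0 0 0 0 0 0.01"
}}

```text
time: 11.13
eef_pos: [0.5028, 0.0528, 0.0477]
tcp_rot: [-0.0, 1.0, -0.013, 0.001]
contact_force: [4.9, 0.4, -4.3]
width: 0.0199
```

{"method": "play_rows", "body": {
  "rows": "-0.0015 0 0 0 0 0 0.01; 0 0 0 0 0 0 0.01"
}}

```text
time: 11.3
eef_pos: [0.5015, 0.0529, 0.0477]
tcp_rot: [-0.0, 1.0, -0.013, 0.002]
contact_force: [4.9, 0.4, -5.6]
width: 0.0203
```

{"method": "play_rows", "body": {
  "rows": "-0.0015 0 0 0 0 0 0.01; 0 0 0 0 0 0 0.01"
}}

```text
time: 11.47
eef_pos: [0.5, 0.0529, 0.0477]
tcp_rot: [-0.0, 1.0, -0.013, 0.002]
contact_force: [6.1, 1.6, -4.9]
width: 0.0202
```

{"method": "play_rows", "body": {
  "rows": "-0.0015 0 0 0 0 0 0.01; 0 0 0 0 0 0 0.01"
}}

```text
time: 11.63
eef_pos: [0.4986, 0.0529, 0.0477]
tcp_rot: [-0.0, 1.0, -0.012, 0.002]
contact_force: [5.7, 0.5, -5.4]
width: 0.0203
```

{"method": "play_rows", "body": {
  "rows": "-0.0015 0 0 0 0 0 0.01; 0 0 0 0 0 0 0.01"
}}

```text
time: 11.8
eef_pos: [0.4971, 0.053, 0.0477]
tcp_rot: [-0.0, 1.0, -0.012, 0.002]
contact_force: [6.1, 0.7, -5.2]
width: 0.0203
```

{"method": "play_rows", "body": {
  "rows": "-0.0015 0 0 0 0 0 0.01; 0 0 0 0 0 0 0.01"
}}

```text
time: 11.97
eef_pos: [0.4956, 0.053, 0.0477]
tcp_rot: [-0.0, 1.0, -0.012, 0.002]
contact_force: [6.2, 0.3, -5.0]
width: 0.0202
```

{"method": "play_rows", "body": {
  "rows": "-0.0015 0 0 0 0 0 0.01; 0 0 0 0 0 0 0.01"
}}

```text
time: 12.13
eef_pos: [0.4941, 0.053, 0.0478]
tcp_rot: [-0.0, 1.0, -0.012, 0.002]
contact_force: [5.7, 1.3, -4.7]
width: 0.0205
```

{"method": "play_rows", "body": {
  "rows": "-0.0015 0 0 0 0 0 0.01; 0 0 0 0 0 0 0.01"
}}

```text
time: 12.3
eef_pos: [0.4926, 0.0531, 0.0477]
tcp_rot: [-0.0, 1.0, -0.012, 0.002]
contact_force: [5.7, 0.8, -5.0]
width: 0.0202
```

{"method": "play_rows", "body": {
  "rows": "-0.0015 0 0 0 0 0 0.01; 0 0 0 0 0 0 0.01"
}}

```text
time: 12.47
eef_pos: [0.4911, 0.0531, 0.0477]
tcp_rot: [-0.0, 1.0, -0.012, 0.002]
contact_force: [5.3, 0.3, -4.8]
width: 0.0199
```

{"method": "play_rows", "body": {
  "rows": "-0.0015 0 0 0 0 0 0.01; 0 0 0 0 0 0 0.01"
}}

```text
time: 12.63
eef_pos: [0.4896, 0.0532, 0.0477]
tcp_rot: [-0.0, 1.0, -0.012, 0.002]
contact_force: [5.7, 1.1, -3.7]
width: 0.02
```

{"method": "play_rows", "body": {
  "rows": "-0.0015 0 0 0 0 0 0.01; 0 0 0 0 0 0 0.01"
}}

```text
time: 12.8
eef_pos: [0.4881, 0.0532, 0.0478]
tcp_rot: [-0.0, 1.0, -0.012, 0.002]
contact_force: [6.0, 0.1, -4.9]
width: 0.0202
```

{"method": "play_rows", "body": {
  "rows": "-0.0015 0 0 0 0 0 0.01; 0 0 0 0 0 0 0.01"
}}

```text
time: 12.97
eef_pos: [0.4866, 0.0532, 0.0477]
tcp_rot: [-0.0, 1.0, -0.012, 0.002]
contact_force: [6.3, 0.7, -5.4]
width: 0.0199
```

{"method": "play_rows", "body": {
  "rows": "-0.0015 0 0 0 0 0 0.01; 0 0 0 0 0 0 0.01"
}}

```text
time: 13.13
eef_pos: [0.4852, 0.0533, 0.0478]
tcp_rot: [-0.0, 1.0, -0.012, 0.002]
contact_force: [6.1, 0.6, -4.1]
width: 0.0204
```

{"method": "play_rows", "body": {
  "rows": "-0.0015 0 0 0 0 0 0.01; 0 0 0 0 0 0 0.01"
}}

```text
time: 13.3
eef_pos: [0.4845, 0.0534, 0.048]
tcp_rot: [-0.0, 1.0, -0.013, 0.002]
contact_force: [8.0, -0.4, -5.7]
width: 0.0203
```

{"method": "play_rows", "body": {
  "rows": "-0.0007 0 0 0 0 0 0.01; 0 0 0 0 0 0 0.01"
}}

```text
time: 13.47
eef_pos: [0.4843, 0.0534, 0.0481]
tcp_rot: [-0.0, 1.0, -0.013, 0.003]
contact_force: [9.4, 0.4, -5.4]
width: 0.0201
```

{"method": "play_rows", "body": {
  "rows": "-0.0007 0 0 0 0 0 0.01; 0 0 0 0 0 0 0.01"
}}

```text
time: 13.63
eef_pos: [0.484, 0.0535, 0.0482]
tcp_rot: [-0.0, 1.0, -0.013, 0.003]
contact_force: [10.1, 0.5, -5.7]
width: 0.0203
```

{"method": "play_rows", "body": {
  "rows": "-0.0008 0 0 0 0 0 0.01; -0.0006 0 0 0 0 0 0.01; 0 0 0 0 0 0 0.01"
}}

```text
time: 13.88
eef_pos: [0.4834, 0.0536, 0.0484]
tcp_rot: [-0.0, 1.0, -0.013, 0.004]
contact_force: [12.7, 0.8, -6.8]
width: 0.0203
```

{"method": "play_rows", "body": {
  "rows": "-0.0007 0 0 0 0 0 0.01; 0 0 0 0 0 0 0.01"
}}

```text
time: 14.05
eef_pos: [0.483, 0.0536, 0.0484]
tcp_rot: [-0.0, 1.0, -0.013, 0.004]
contact_force: [13.0, 0.4, -7.0]
width: 0.02
```

{"method": "play_rows", "body": {
  "rows": "-0.0007 0 0 0 0 0 0.01; 0 0 0 0 0 0 0.01; 0 0 0 0 0 0 0.01"
}}

```text
time: 14.3
eef_pos: [0.4828, 0.0537, 0.0486]
tcp_rot: [-0.001, 1.0, -0.013, 0.005]
contact_force: [14.5, 0.6, -7.8]
width: 0.0203
```

{"method": "play_rows", "body": {
  "rows": "0 0 0 0 0 0 0.01"
}}

```text
time: 14.38
eef_pos: [0.4828, 0.0537, 0.0485]
tcp_rot: [-0.001, 1.0, -0.013, 0.005]
contact_force: [14.8, 0.1, -8.0]
width: 0.0204
```

{"method": "play_rows", "body": {
  "rows": "0 0 0 0 0 0 0.01"
}}

```text
time: 14.47
eef_pos: [0.4828, 0.0537, 0.0485]
tcp_rot: [-0.001, 1.0, -0.013, 0.005]
contact_force: [14.6, 0.4, -8.3]
width: 0.0199
```

{"method": "play_rows", "body": {
  "rows": "0 0 0 0 0 0 0.01"
}}

```text
time: 14.55
eef_pos: [0.4828, 0.0537, 0.0485]
tcp_rot: [-0.0, 1.0, -0.013, 0.005]
contact_force: [14.7, 1.5, -8.7]
width: 0.0198
```

{"method": "play_rows", "body": {
  "rows": "0 0 0 0 0 0 0.01; 0 0 0 0 0 0 0.01; 0 0 0 0 0 0 0.01; 0 0 0 0 0 0 0.01; 0 0 0 0 0 0 0.01; 0 0 0 0 0 0 0.01; 0 0 0 0 0 0 0.01; 0 0 0 0 0 0 0.01"
}}

```text
time: 15.22
eef_pos: [0.4828, 0.0537, 0.0485]
tcp_rot: [-0.001, 1.0, -0.013, 0.005]
contact_force: [14.6, 0.4, -7.6]
width: 0.0201
```

{"method": "play_rows", "body": {
  "rows": "0 0 0 0 0 0 0.01; 0 0 0 0 0 0 0.01; 0 0 0 0 0 0 0.01; 0 0 0 0 0 0 0.01; 0 0 0 0 0 0 0.01; 0 0 0 0 0 0 0.01; 0 0 0 0 0 0 0.01; 0 0 0 0 0 0 0.01"
}}

```text
time: 15.88
eef_pos: [0.4828, 0.0537, 0.0486]
tcp_rot: [-0.001, 1.0, -0.013, 0.005]
contact_force: [15.0, -0.3, -7.4]
width: 0.0201
```

```bash
python3 look.py 8 230 200
```

```text
[0.48279136 0.05366914 0.04849581] [-4.90309591e-04  9.99910226e-01 -1.25969681e-02  4.54038855e-03] [14.56585485  1.11174539 -7.83371019] [ 0.10010337 -1.46696557 -0.06105887] 15.9333
bend [0.7027 0.0481 0.059 ] 334 466
prong end [0.7035 0.0781 0.059 ] 426 503
tip [0.6936 0.0824 0.059 ] 452 484
pin 319 538
pin 318 596
```

View pics/s8b.png

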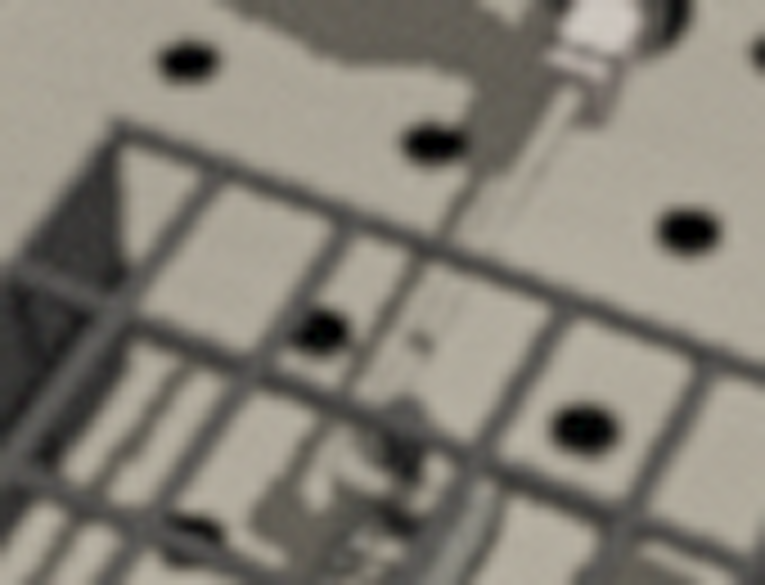

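{"method": "play_rows", "body": {
  "rows": "0.003 0 0 0 0 0 0.01; 0.004 0 0 0 0 0 0.01; 0.005 0 0 0 0 0 0.01; 0.006 0 0 0 0 0 0.01; 0.006 0 0 0 0 0 0.01; 0.004 0 0 0 0 0 0.01; 0 0 0 0 0 0 0.01; 0 0 0 0 0 0 0.01"
}}

```text
time: 16.6
eef_pos: [0.5058, 0.0525, 0.0471]
tcp_rot: [0.0, 1.0, -0.013, -0.0]
contact_force: [-0.3, 0.9, -3.5]
width: 0.0202
```

```bash
python3 look.py 9 230 200
```

```text
[0.50544497 0.0524487  0.04709117] [ 4.45370938e-05  9.99919764e-01 -1.26609817e-02 -4.05009577e-04] [-0.58645088  0.32124619 -3.13189511] [-0.03419106  0.03810612 -0.03553229] 16.65
bend [0.7254 0.0469 0.0576] 298 523
prong end [0.7261 0.0769 0.0576] 390 561
tip [0.7162 0.0811 0.0576] 417 541
pin 319 538
pin 318 596
```

View pics/s9b.png

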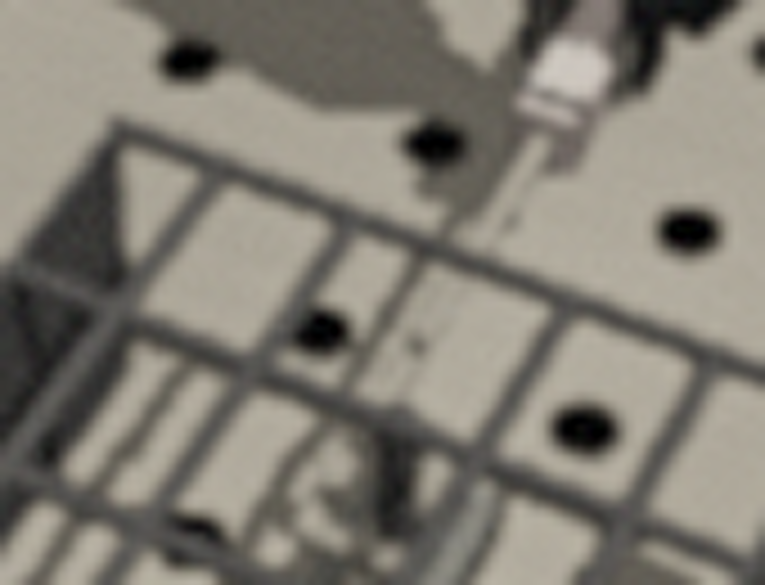

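{"method": "play_rows", "body": {
  "rows": "0 0.004 0 0 0 0 0.01; 0 0.005 0 0 0 0 0.01; 0 0.005 0 0 0 0 0.01; 0 0.004 0 0 0 0 0.01; 0 0 0 0 0 0 0.01"
}}

```text
time: 17.07
eef_pos: [0.5052, 0.0336, 0.0473]
tcp_rot: [0.0, 1.0, -0.013, -0.0]
contact_force: [-0.9, 0.6, -3.9]
width: 0.0203
```

{"method": "play_rows", "body": {
  "rows": "0 0.006 0 0 0 0 0.01; 0 0.008 0 0 0 0 0.01; 0 0.008 0 0 0 0 0.01; 0 0.006 0 0 0 0 0.01; 0 0 0 0 0 0 0.01"
}}

```text
time: 17.48
eef_pos: [0.5046, 0.0053, 0.0472]
tcp_rot: [0.0, 1.0, -0.013, -0.0]
contact_force: [-0.5, 1.1, -3.4]
width: 0.02
```

{"method": "play_rows", "body": {
  "rows": "-0.008 0 0 0 0 0 0.01; -0.015 0 0 0 0 0 0.01; -0.02 0 0 0 0 0 0.01; -0.02 0 0 0 0 0 0.01; -0.02 0 0 0 0 0 0.01; -0.015 0 0 0 0 0 0.01; -0.007 0 0 0 0 0 0.01; 0 0 0 0 0 0 0.01"
}}

```text
time: 18.15
eef_pos: [0.3976, 0.0093, 0.0472]
tcp_rot: [-0.0, 1.0, -0.012, -0.001]
contact_force: [-1.3, 0.1, -3.6]
width: 0.0201
```

```bash
python3 look.py 10 230 200
```

```text
[0.39955292 0.00932013 0.04746011] [-2.80204833e-05  9.99921963e-01 -1.24912466e-02  1.91849410e-04] [ 0.27177567 -0.72273421 -3.87650873] [-0.03823865 -0.06032458  0.04609795] 18.2
bend [0.6195 0.0038 0.058 ] 317 233
prong end [0.6202 0.0338 0.058 ] 402 265
tip [0.6103 0.0381 0.058 ] 427 248
pin 319 538
pin 318 596
```

View pics/s10b.png

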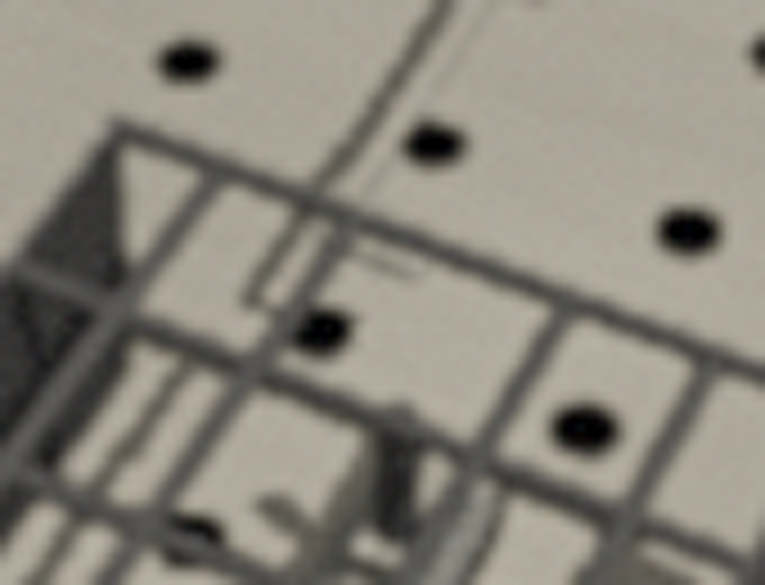

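{"method": "play_rows", "body": {
  "rows": "0 0 -0.015 0 0 0 0.01; 0 0 -0.02 0 0 0 0.01; 0 0 -0.015 0 0 0 0.01; 0 0.02 0 0 0 0 0.01; 0 0.03 0 0 0 0 0.01; 0 0.035 0 0 0 0 0.01; 0 0.035 0 0 0 0 0.01; 0 0.035 0 0 0 0 0.01; 0 0.035 0 0 0 0 0.01; 0 0.035 0 0 0 0 0.01; 0 0.035 0 0 0 0 0.01; 0 0.025 0 0 0 0 0.01; 0.007 0.015 0 0 0 0 0.01; 0 0 0 0 0 -0.05 0.01; 0 0 0 0 0 -0.094 0.01; 0 0 0 0 0 -0.05 0.01; 0.02 0 0 0 0 0 0.01; 0.03 0 0 0 0 0 0.01; 0.02 0 0 0 0 0 0.01; 0 0 0 0 0 0 0.01"
}}

```text
time: 19.87
eef_pos: [0.4736, -0.2801, 0.0979]
tcp_rot: [0.001, 0.996, 0.085, 0.002]
contact_force: [-0.3, -0.2, -4.5]
width: 0.0206
```

Run:
```python
from h import *
for n in('side',): d=snap(n,n+'11.png')
a=cv2.imread('pics/side11.png'); cv2.imwrite('pics/d11a.png',cv2.resize(a[130:300,170:380],None,fx=3.8,fy=3.5,interpolation=cv2.INTER_CUBIC))
o=status.get_obs();print(o['eef_pos'],o['tcp_rot'],o['contact_force'])
```

```text
[ 0.4711573  -0.27970033  0.09747196] [6.92086536e-04 9.96372452e-01 8.50899100e-02 1.07981909e-03] [-0.58986413  1.13157762 -3.47157311]
```

View pics/d11a.png

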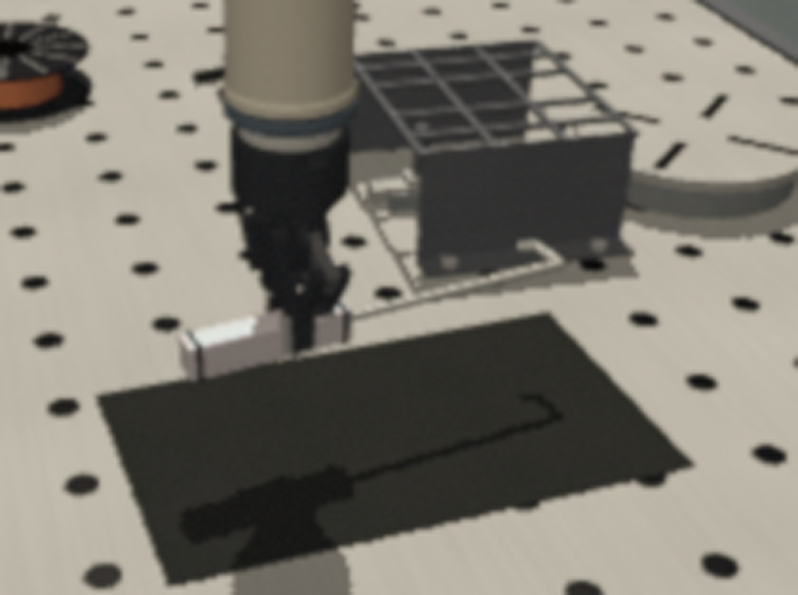

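{"method": "play_rows", "body": {
  "rows": "0 0 0.015 0 0 0 0.01; 0 0 0.02 0 0 0 0.01; 0 0 0.02 0 0 0 0.01; 0 0 0.015 0 0 0 0.01; 0 0 0.008 0 0 0 0.01; 0 0 0.004 0 0 0 0.01; 0 0 0.003 0 0 0 0.01; 0 0 0 0 0 0 0.01; 0 0 0 0 0 0 0.01"
}}

```text
time: 20.67
eef_pos: [0.4686, -0.2795, 0.0129]
tcp_rot: [0.0, 0.996, 0.084, 0.0]
contact_force: [0.3, -0.7, -3.4]
width: 0.0202
```

{"method": "play_rows", "body": {
  "rows": "0 0 0.0015 0 0 0 0.01; 0 0 0 0 0 0 0.01"
}}

```text
time: 20.83
eef_pos: [0.4685, -0.2794, 0.0113]
tcp_rot: [0.0, 0.996, 0.084, 0.0]
contact_force: [-1.1, 0.1, -2.9]
width: 0.0201
```

{"method": "play_rows", "body": {
  "rows": "0 0 0.001 0 0 0 0.01; 0 0 0 0 0 0 0.01"
}}

```text
time: 21.0
eef_pos: [0.4683, -0.2792, 0.01]
tcp_rot: [0.0, 0.996, 0.084, 0.0]
contact_force: [0.1, -0.7, -4.5]
width: 0.0201
```

{"method": "play_rows", "body": {
  "rows": "0 0 0.001 0 0 0 0.01; 0 0 0 0 0 0 0.01"
}}

```text
time: 21.17
eef_pos: [0.4681, -0.2791, 0.0087]
tcp_rot: [-0.0, 0.996, 0.084, -0.0]
contact_force: [0.0, -0.7, -3.5]
width: 0.0201
```

{"method": "play_rows", "body": {
  "rows": "0 0 0.0008 0 0 0 0.01; 0 0 0 0 0 0 0.01"
}}

```text
time: 21.33
eef_pos: [0.4682, -0.2792, 0.0082]
tcp_rot: [0.0, 0.996, 0.084, 0.0]
contact_force: [-0.7, 0.2, 0.5]
width: 0.0203
```

{"method": "play_rows", "body": {
  "rows": "0 0 0 0 0 0 0.03; 0 0 0 0 0 0 0.04; 0 0 0 0 0 0 0.06; 0 0 0 0 0 0 0.06; 0 0 0 0 0 0 0.06; 0 0 0 0 0 0 0.06; 0 0 -0.005 0 0 0 0.06; 0 0 -0.015 0 0 0 0.06; 0 0 -0.025 0 0 0 0.06; 0 0 -0.035 0 0 0 0.06; 0 0 -0.035 0 0 0 0.06; 0 0 -0.035 0 0 0 0.06; 0 0 -0.035 0 0 0 0.06; 0 0 -0.02 0 0 0 0.06; 0 0 0 0 0 0 0.06; 0 0 0 0 0 0 0.06"
}}

```text
time: 22.67
eef_pos: [0.4687, -0.2795, 0.2145]
tcp_rot: [0.001, 0.996, 0.084, 0.001]
contact_force: [0.9, 0.5, -1.1]
width: 0.0599
```

Run:
```python
from h import *
for n in('side','scene'): d=snap(n,n+'12.png')
a=cv2.imread('pics/side12.png'); cv2.imwrite('pics/d12a.png',cv2.resize(a[100:350,150:400],None,fx=3.1,fy=2.4,interpolation=cv2.INTER_CUBIC))
a=cv2.imread('pics/scene12.png'); cv2.imwrite('pics/s12a.png',cv2.resize(a[130:330,110:350],None,fx=3.3,fy=3,interpolation=cv2.INTER_CUBIC))
o=status.get_obs();print(o['eef_pos'],o['contact_force'],o['width'],o['time'])
```

```text
[ 0.46745703 -0.27876008  0.21215049] [ 0.91526233  0.60519248 -0.11127901] 0.06016801891814207 22.7667
```

View pics/d12a.png

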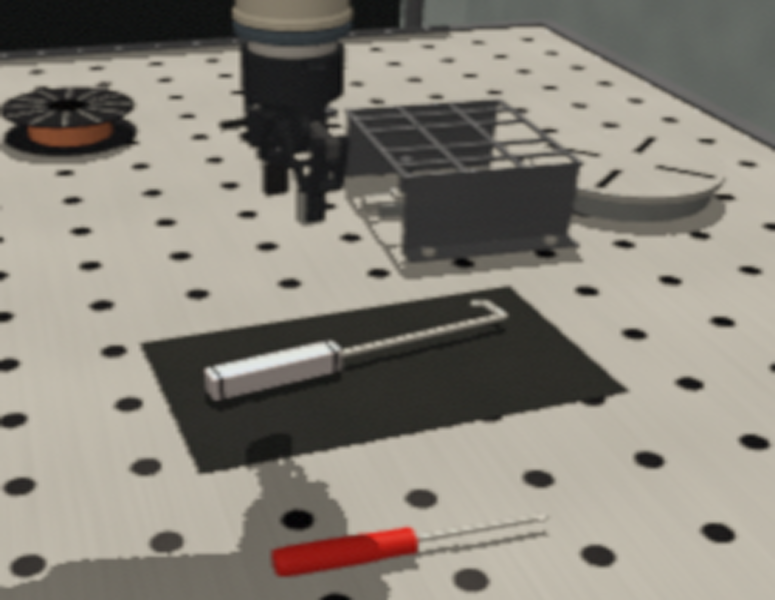

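View pics/s12a.png

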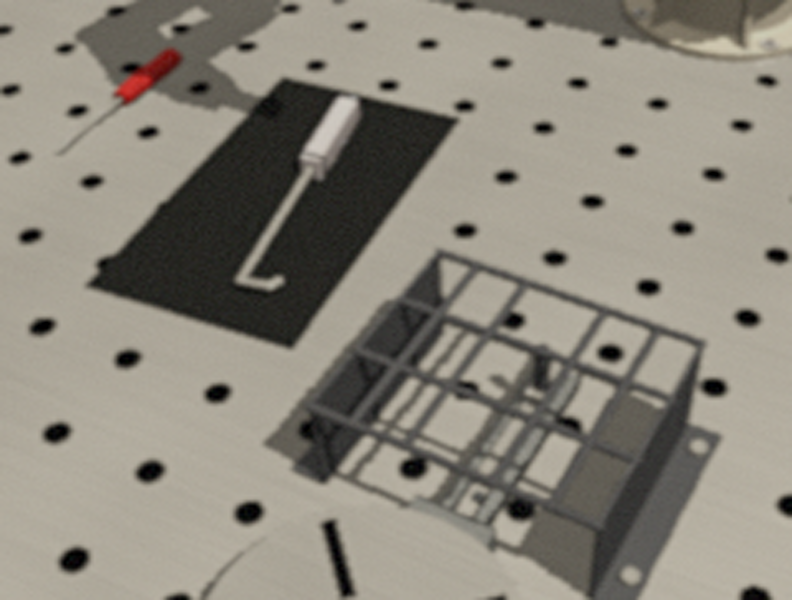

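The rod lies flat on the mat, the pin stands drawn near the guard's front, and the bystanders have not moved. I'm handing the job in.

```bash
python3 -c "
from cell import order
print(order.finish_job())"
```

```text
the job is handed in; nothing more can be done
None
```

The bolt is drawn to its stop and left there, and the rod is back lying flat on the mat. I handed the job in at about 23 s of robot time.

- **Pull:** I hooked the pin and drew it about 54 mm at roughly 6 N. The force then rose at a pin position near guard x = -58 mm (my estimate), which is inside the stop's stated range. I held 14.5 to 15.0 N for about 1.6 s.
- **Unhooking:** The horizontal force readings stayed within about 1 N while I unhooked and backed out. The pin had not moved in the scene pictures before and after.
- **Last checks:** In the last two pictures the rod is flat on the mat, the gripper is about 0.2 m up and clear, and the wire spool and screwdriver are where they lay. The pliers looked unmoved earlier but were outside the final crops.
- **Disagreements:** Position estimates differed by about 2 to 4 mm between cameras, and felt contact put the pin about 2 mm from my camera estimate. During the 15 N hold, the vertical force also read about 4.5 N more downward and the wrist tilted by about 0.01 rad. Both returned to normal once the pin was released.

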